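# Take the plate out from under the inspection lamp and file it on the empty sloped stand

## Task

Draw the glass plate that lies under the inspection lamp forward on the viewing stage, without touching the lamp head, until about a third of its length sticks out over the stage's front edge while it still lies flat, then pick it up. Lay it gently, without letting it drop, on the empty sloped wire stand, white face up, its lower end down on the foot hooks and its sides between the two side prongs, and leave everything else as it stands.

Things in the scene. Friction and masses are not known exactly. Their poses are not given: they have to be found in the camera images.
- plate: the plate to file: chromatography plate under a cover glass, flat, 100 x 50 x 3 mm, about 40 g, white face with a grey edge; it starts flat on the stage, its near 33 to 45 mm in front of the lamp head, the rest below it. Origin: centre of its underside; x along its length (near end to far end), y along its width, z out of its white face
- plate_near (a point): middle of the plate's near end (50 mm from its origin along its -x), at half its thickness
- lamp_stand: the inspection lamp's grey base with a flat viewing stage on top, fixed to the bench. Origin on the bench under the stage's centre, x from its front (towards the robot) to its back. The stage is 170 mm along x, 210 mm along y, its top 60 mm above the bench; its 8 mm slab juts 30 mm out in front of the base. Glass slides easily on it: a fingertip pressed on the plate with about 4 N draws it along
- stage_front (a point): middle of the stage's front edge, at the height of the stage's top (85 mm from the stage's centre along the lamp stand's -x)
- lamp_head: white lamp head held over the stage by a column at the back, never to be touched: 100 mm along x, 190 mm along y, 54 mm high, same axes as the lamp stand. Origin: centre of its underside, 115 mm above the stage; its front face lies 50 mm from the origin along -x, 70 mm behind the stage's front edge
- stand_free: the empty sloped plate stand of bent 5 mm steel wire on a dark steel foot (104 x 48 x 7 mm), fixed to the bench. Origin on the bench under its centre; x from its low front to its high back. Two rails, 33 mm over all, rise along +x at 35 degrees from horizontal and carry the 50 mm wide plate, which slides down them easily; beside and between rails and foot there is free room for fingertips
- stand_free_foot (a point): middle of the empty stand's low end, on the rails' top line where they turn up into two foot hooks that stand 10 mm above the rails and stop the plate's lower end; 41 mm from the stand's origin along its -x, 40 mm above the bench
- stand_free_prongs (a point): point midway between the two upright side prongs, 72 mm up the slope from the foot hooks, at the level of the rails; 55 mm are clear between the prongs and they stand 11 mm above the rails
- stand_free_seat (a point): where the centre of the plate's underside lies when it is fully down on the empty stand: 50 mm up the slope from the foot hooks, 69 mm above the bench
- stand_used: a second stand of the same make that already carries a plate, fixed to the bench
- other_plate: a plate like the first that rests on the used stand; leave it
- small_beaker: glass beaker, 51 x 56 x 71 mm, between the lamp and the stands, nearer the robot; bystander, origin at its underside
- open_flask: small flask, 53 mm wide, 151 mm high, behind the stands; bystander, origin at its underside
- the_marker: marker pen 138 mm long lying left of the lamp; bystander
Not all that is in view belongs to the job. Leave any red look-alike of the stand_free alone.

How it is judged:
On the way, in this order (a step that is already met when the one before it is completed fails the run):
1. the plate, still flat on the stage, sticks out over the stage's front edge by 22 to 48 mm (x of plate_near in the frame of lamp_stand between -0.133 and -0.107 m and z of plate in the frame of lamp_stand below 0.062 m and angle between plate's own z axis and vertical below 0.05 rad), for 0.3 s.
2. the plate is lifted clear of the stage in the fingers (height (world z) of plate above 0.085 m and contact force between the fingers and plate above 0.5 N), for 0.1 s.
At the end, for the whole second after the job is handed in: the plate lies at rest on the empty stand's rails, white face up, its lower end on the foot hooks: centre of its underside within 7 mm of the seat point, its slope within 4 degrees of the rails' 35 degrees, its sides between the prongs (its width within 7 degrees of the stand's) (distance between plate and stand_free_seat below 0.007 m and angle between plate's own z axis and vertical between 0.54 and 0.68 rad and angle between the y axis of plate and the y axis of stand_free, either way round below 0.12 rad and z of plate in the frame of stand_free above 0.06 m and linear speed of plate below 0.02 m/s); the robot touches nothing.
It fails at once if the lamp head is touched (contact force between any of the arm, the fingers, plate and lamp_head above 2 N).
It fails at once if the plate falls off the stage or the stand (height (world z) of plate below 0.045 m).
It fails at once if the plate is let drop (turning or falling fast out of the fingers) (contact force between the fingers and plate below 0.1 N and (angular speed of plate above 4 rad/s or linear speed of plate above 0.35 m/s)).
It fails at once if the other plate is disturbed (distance of other_plate from where it was at the start of the episode above 0.015 m).
It fails at once if a bystander is disturbed (distance of any of small_beaker, open_flask, the_marker from where it was at the start of the episode above 0.03 m).
It also fails if it takes over 72 s, if anything falls off the work surface, if the arm or the gripper's body presses on something with over 40 N, if the wrist force passes 120 N, or if a joint passes its speed limit or range.

## Robot

A 6-joint arm with a two-finger parallel gripper is mounted at the origin on a cart in front of the work surface, level with it; the furniture and walls round the work are solid. World frame = base frame: x ahead of the robot, y to its left, z up, the work surface at z = 0. Lengths are in m, angles in rad, forces in N, time in s.
With the tool pointing down it reaches from about 0.25 to 0.725 m from the base axis. Payload 4 kg.
Tool frame: the origin (TCP) lies on the centre line of the jaws, within the pads' length; the fingertips stand ahead of it and the grasp point (between the pads) lies 3 mm ahead of it (bot.tcp_to_tips is the z of the fingertips in the tool frame, in m); z points along the fingers, y is the line along which they close (so a half turn about z gives the same grasp; the last joint's range is limited). The gripper opens to 85 mm and grips with 20 to 120 N. Pads are 22 mm wide; open, the fingers measure 114 mm over their backs; the gripper's body (76 mm by 85 mm) begins 54 mm behind the grasp point. The pads swing forward as they close: fully open they stand 13 mm farther back than shut.
Start: joints at [1.267, 0.241, 0.005, 1.335, 0, 1.571], TCP at [0.15, 0.477, 0.253] pointing down, gripper open.
Joint ranges: [-2.72, 2.72], [-1.05, 1.87], [-1.09, 1.28], [-1.99, 2.15], [-1.42, 1.44], [-3.14, 3.14]. Speed limits (rad/s): [2.79, 2.79, 3.14, 3.14, 3.14, 3.14].

## Interface

Orientations are given as a unit quaternion [x, y, z, w].
In Python, from workcell import telemetry, camera, camera_params, ticket, boxes_of, cut_out, spot_point, bot gives the robot as it stands.
- The arm moves only by the shell command python3 -m creep 'ROWS'. ROWS is text: rows parted by semicolons, each of 5 numbers parted by spaces: the opening, from 0 (shut) to 1 (fully open), then the shift along the tool's x, y, z in units of 150 mm (1.0 is 150 mm), then the turn about the tool's z in units of 180 degrees (1.0 is 180 degrees). In form: claw x y z turn; .... A call has 1 to 12 rows; each row is the pose to reach, as a shift and turn from the pose commanded when the call began, along the tool's axes at that moment, turning the shorter way round; what a row does not reach only later rows make up. A row lasts 1/8 s, in which the tool goes at most 62.5 mm and 10.7 degrees, less where a joint would pass 70% of its speed; a pose out of reach is approached as far as the arm can. A call with a number of a shift or a turn outside -1 to 1 is refused whole. A call with a gripper value outside its range is refused whole. The fingers move at their own pace and stop on an object; the grip force is fixed at half the most. Time passes only in rows, so rows that repeat a pose let the fingers close. It gives the time, the measured TCP pose, the force, the opening and the grip force at its end, in the units of the state.
- telemetry.get_obs(): the state, without advancing time (a new reading comes with each control period).
- camera(name): name is "side" or "top"; returns the picture (420x560x3 uint8, red, green, blue); there is no depth.
- camera_params(name): a dict with "camera_matrix" (3x3 intrinsics, pixels), "eye" and "attitude" of the camera in the world. Camera axes: x right, y down, z forward; pixel columns grow to the right and rows downward; lengths in m; the calibration is good to about 2 mm. A picture is of the moment at which its call begins. camera_params takes no time and is no camera call.
- ticket.job_done(): hands the job in; it is judged then, once.
Trained networks look in the newest picture that a camera, given by its name, has taken for a name from the list of things; names that differ only in an ending like _2 or _b are one class to them, and where a whole thing is asked for, a point or a joint stands for the part that bears it (a point fixed in the world has none). Each returns a list of dicts, best first, with "conf" (0 to 1); they miss things now and then, are a little off and sometimes report something else, mostly with a low value. They report only what shows in the picture. A call takes as long as a camera call. They do not tell look-alikes from the thing itself.
- boxes_of(thing, camera): "at" ([x, y, z] in m, in world coordinates, good to about 4 mm: the middle of the surface that is visible of it).
- cut_out(thing, camera): "pixels" (420x560 bool, what is visible of it).
- spot_point(thing, camera): "at" ([x, y, z] in m, in world coordinates, good to about 4 mm: a listed point, or the origin of a listed thing).
The state is a dict: "clock": time; "joint_pos": joint angles; "joint_vel": joint speeds; "tau": joint torques, N m; "eef_pos": TCP position; "tool_rot": TCP orientation; "ft_force": force on the tool from outside, world axes, zero at the start; "ft_torque": the same for the moment, N m; "grip_width": finger opening in m; "grasp_force": force on a finger pad.
Only numpy, scipy, OpenCV 4.12 (cv2) and the standard library are available. Lean on these libraries where they do the work, as an engineer would, in place of code of your own. Each camera call takes 0.05 s, during which the arm holds its last target. There are 200 camera calls.

## Working session

There is one attempt and no reset: what is moved stays moved. The work goes in short steps, Python scripts to look and compute and a shell command to move; the robot and the scene stay as the last step left them, time stands still between calls to the robot, and variables do not carry over. Pictures are saved under pics/ and viewed, at most 10 in all, crops included, and the job is handed in when it is done.

```bash
mkdir -p pics; ls; python3 - <<'E'
from workcell import telemetry, camera, camera_params, boxes_of, spot_point, bot
import cv2, numpy as np
o=telemetry.get_obs(); print({k:np.round(v,3).tolist() for k,v in o.items()}); print(bot.tcp_to_tips)
for c in ("top","side"):
    im=camera(c); cv2.imwrite(f"pics/{c}0.png",im[:,:,::-1]); p=camera_params(c); print(c,p)
    for t in ["plate","plate_near","stage_front","lamp_stand","lamp_head","stand_free","stand_free_foot","stand_free_prongs","stand_free_seat","small_beaker","open_flask","other_plate"]:
        print(t,[(np.round(d["at"],3).tolist(),round(d["conf"],2)) for d in spot_point(t,c)[:4]])
E
```

```text
pics
{'clock': 0.0, 'joint_pos': [1.267, 0.241, 0.004, 1.335, -0.0, 1.571], 'joint_vel': [-0.001, 0.002, -0.001, 0.003, -0.0, -0.001], 'tau': [0.0, -37.232, 25.241, 0.017, 0.0, -0.0], 'eef_pos': [0.149, 0.477, 0.252], 'tool_rot': [0.151, 0.988, -0.001, -0.0], 'ft_force': [-0.808, 0.051, -0.429], 'ft_torque': [-0.023, -0.006, 0.002], 'grasp_force': 0.0, 'grip_width': 0.085}
0.022
top {'camera_matrix': array([[496.44465418,   0.        , 282.47526936],
       [  0.        , 496.44465418, 215.0827595 ],
       [  0.        ,   0.        ,   1.        ]]), 'eye': array([0.40637159, 0.01151039, 1.4174694 ]), 'attitude': array([-0.69893029,  0.71289139, -0.04315167,  0.03768616])}
plate [([0.577, 0.127, 0.06], 0.9)]
plate_near [([0.528, 0.132, 0.06], 0.64)]
stage_front [([0.508, 0.16, 0.064], 0.75), ([0.578, 0.131, 0.062], 0.7)]
lamp_stand []
lamp_head [([0.623, 0.142, 0.171], 0.57)]
stand_free [([0.587, -0.167, 0.005], 0.75), ([0.392, -0.211, 0.003], 0.61)]
stand_free_foot [([0.547, -0.154, 0.042], 0.95), ([0.357, -0.198, 0.038], 0.76), ([0.689, -0.241, -0.001], 0.59)]
stand_free_prongs [
[... 673 characters left out ...]
6], 0.67)]
plate_near [([0.531, 0.128, 0.061], 0.69)]
stage_front [([0.507, 0.162, 0.062], 0.95)]
lamp_stand [([0.591, 0.145, -0.002], 0.75)]
lamp_head [([0.627, 0.141, 0.178], 0.97)]
stand_free [([0.394, -0.214, -0.002], 0.8), ([0.585, -0.172, 0.003], 0.76)]
stand_free_foot [([0.352, -0.202, 0.04], 0.77), ([0.546, -0.149, 0.037], 0.74)]
stand_free_prongs [([0.596, -0.179, 0.077], 0.83)]
stand_free_seat [([0.39, -0.213, 0.069], 0.82), ([0.585, -0.171, 0.07], 0.57)]
small_beaker [([0.411, -0.063, -0.005], 0.59), ([0.553, -0.327, -0.002], 0.3)]
open_flask [([0.686, -0.239, -0.002], 0.76), ([0.629, 0.142, 0.178], 0.69), ([0.554, -0.332, -0.002], 0.36)]
other_plate [([0.551, -0.33, 0.07], 0.63)]
```

View pics/top0.png

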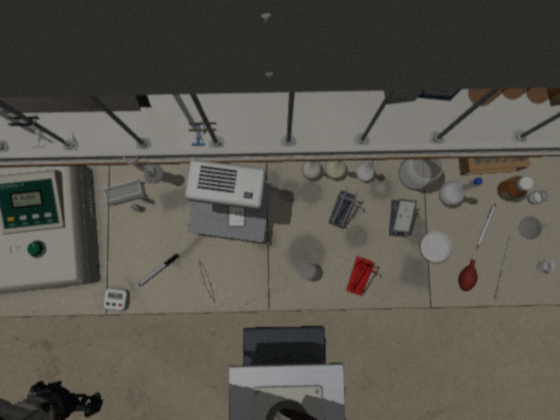

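View pics/side0.png

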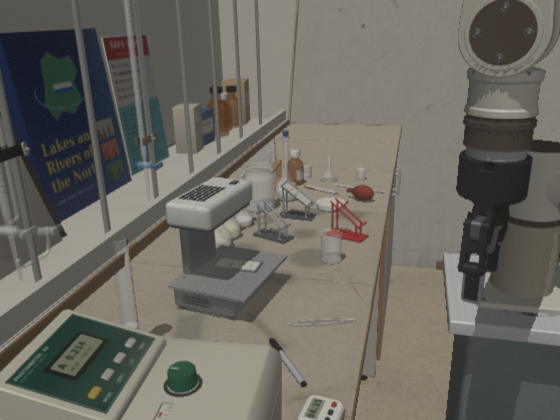

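The top view shows the lamp head at about (226,184), with the plate's white near part at (236,216) and the stage's front edge at row 235–240. The free stand is at (343,209), the used one at (403,217), the red decoy at (360,276) and the beaker at (309,271). The side view agrees with this: lamp at (215,240), free stand at (270,222), red decoy at (345,220).

```bash
cat > h.py <<'E'
from workcell import telemetry, camera, camera_params, boxes_of, cut_out, spot_point, bot, ticket
import cv2, numpy as np
from scipy.spatial.transform import Rotation as R
def ray(c,uv,z):
    p=camera_params(c); d=np.c_[np.atleast_2d(uv),np.ones(len(np.atleast_2d(uv)))]@np.linalg.inv(p["camera_matrix"]).T
    d=R.from_quat(p["attitude"]).apply(d); e=p["eye"]; return e+d*((z-e[2])/d[:,2])[:,None]
def proj(c,P):
    p=camera_params(c); q=R.from_quat(p["attitude"]).inv().apply(np.atleast_2d(P)-p["eye"])@p["camera_matrix"].T; return q[:,:2]/q[:,2:]
def pts(t,near,n=4,cams=("top","side"),rad=.03):
    out=[]
    for c in cams:
        for _ in range(n):
            camera(c)
            l=[d["at"] for d in spot_point(t,c) if np.linalg.norm(np.array(d["at"])-near)<rad]
            if l: out.append(l[0])
    return np.array(out)
def tool():
    o=telemetry.get_obs(); r=R.from_quat(o["tool_rot"]); return o,np.array(o["eef_pos"]),r
def shift(dw):  # world shift -> tool units
    return tool()[2].inv().apply(dw)/.15
E
python3 - <<'E'
from h import *
for t,n in [("plate",(.58,.128,.06)),("plate_near",(.53,.13,.06)),("stage_front",(.508,.161,.06)),("lamp_stand",(.591,.145,0)),("lamp_head",(.625,.142,.175)),("stand_free",(.586,-.17,0)),("stand_free_foot",(.547,-.152,.04)),("stand_free_prongs",(.6,-.176,.08)),("stand_free_seat",(.586,-.17,.07))]:
    a=pts(t,n,3); print(t,a.mean(0).round(4),a.std(0).round(4),len(a))
for t,z in [("plate",.063),("lamp_stand",.06),("stand_free",.007)]:
    camera("top")
    for d in cut_out(t,"top")[:3]:
        m=d["pixels"].astype(np.uint8); r=cv2.boxPoints(cv2.minAreaRect(cv2.findNonZero(m)))
        print(t,d["conf"],m.sum(),r.round(1).tolist(),ray("top",r,z)[:,:2].round(4).tolist())
im=camera("top"); cv2.imwrite("pics/c1.png",np.vstack([cv2.resize(im[150:250,180:280],None,fx=5.5,fy=5.5,interpolation=3)[:,:,::-1]]))
cv2.imwrite("pics/c2.png",cv2.resize(im[175:245,320:420],None,fx=7,fy=7,interpolation=3)[:,:,::-1])
E
```

```text
plate [0.5834 0.1282 0.0618] [0.0047 0.0013 0.0015] 6
plate_near [0.5314 0.1295 0.0583] [0.002  0.0025 0.0016] 6
stage_front [0.5072 0.1607 0.0606] [0.0011 0.0008 0.0015] 6
lamp_stand [ 0.5924  0.1452 -0.0011] [0.0016 0.0015 0.0017] 6
lamp_head [0.6257 0.1413 0.1748] [0.0015 0.0017 0.0028] 5
stand_free [ 0.5863 -0.1697  0.0018] [0.0026 0.0014 0.0021] 6
stand_free_foot [ 0.5461 -0.1523  0.0395] [0.0013 0.0019 0.004 ] 6
stand_free_prongs [ 0.5985 -0.1766  0.0809] [0.002  0.0018 0.0018] 6
stand_free_seat [ 0.5835 -0.1701  0.0688] [0.001  0.0015 0.0012] 6
plate 0.78 384 [[226.0, 207.0], [245.0, 207.0], [245.0, 228.0], [226.0, 228.0]] [[0.5872, 0.1542], [0.5862, 0.102], [0.5283, 0.1027], [0.5293, 0.1547]]
lamp_stand 0.64 5599 [[179.3000030517578, 232.0], [189.1999969482422, 157.8000030517578], [273.29998779296875, 169.0], [263.3999938964844, 243.1999969482422]] [[0.521, 0.2829], [0.7278, 0.2561], [0.6916, 0.0225], [0.4857, 0.0532]]
stand_free 0.79 603 [[327.3999938964844, 223.3000030517578], [340.29998779296875, 188.89999389648438], [356.6000061035156, 195.0], [343.70001220703125, 229.39999389648438]] [[0.5423, -0.1289], [0.6411, -0.1691], [0.6223, -0.2155], [0.5238, -0.1749]]
stand_free 0.75 641 [[346.1000061035156, 291.0], [356.79998779296875, 256.20001220703125], [375.70001220703125, 262.1000061035156], [365.0, 296.8999938964844]] [[0.3499, -0.1756], [0.4468, -0.2093], [0.4292, -0.2625], [0.3326, -0.2283]]
```

View pics/c1.png

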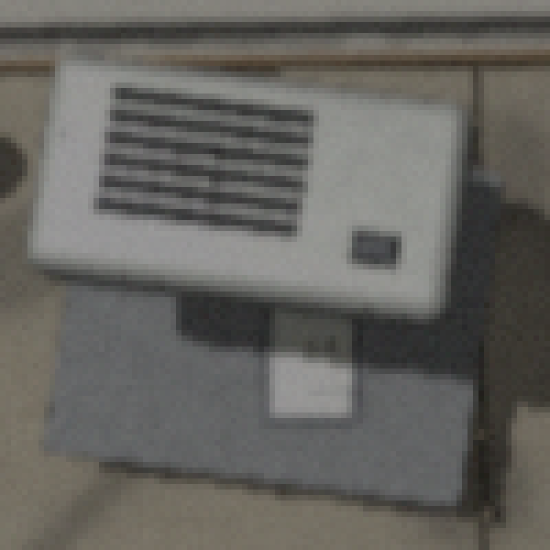

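View pics/c2.png

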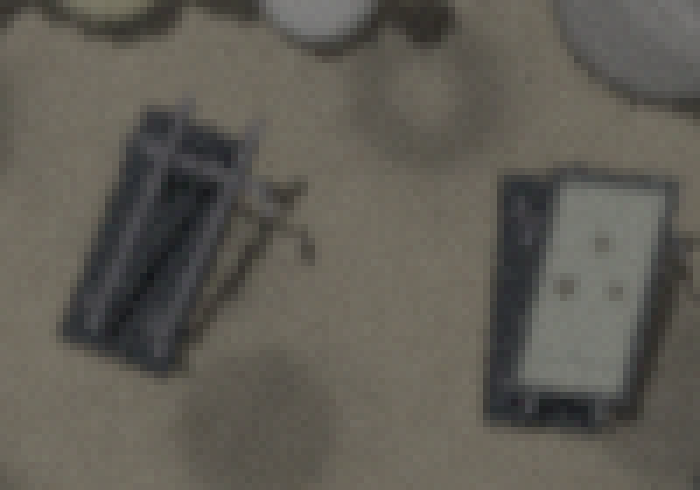

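The first crop shows the plate's near edge at about (268–353, 416), so original pixels (228.7–244.2, 225.6). The stage's front edge runs (48,452)–(470,508), original (188.7,232.2)–(265.5,242.4). The second crop shows the empty stand with foot corners at about (62,340), (180,375) and (145,105), and the used stand beside it.

```bash
python3 - <<'E'
from h import *
o=lambda a,s,x,y:np.array(a)/s+[x,y]
f=lambda a,z,s=5.5,x=180,y=150: ray("top",o(a,s,x,y),z)[:,:2].round(4).tolist()
print("plate near corners",f([[268,418],[354,418]],.063))
print("plate sides L,R",f([[272,315],[268,416],[353,320],[353,416]],.063))
print("stage front",f([[48,452],[470,508]],.06))
print("head bottom front",f([[40,270],[445,318]],.175))
print("foot",f([[62,338],[180,373],[145,105]],.007,7,320,175))
print("rails low/high",f([[90,335],[165,360]],.045,7,320,175),f([[188,97],[258,122]],.11,7,320,175))
# lamp axis from points
a=np.array([.5072,.1607]);b=np.array([.5924,.1452]);print(np.degrees(np.arctan2(*(b-a)[::-1])))
_,p,r=tool();print(p,r.as_matrix().round(3))
E
```

```text
plate near corners [[0.5347, 0.1472], [0.5338, 0.1044]]
plate sides L,R [[0.5863, 0.1448], [0.5356, 0.1472], [0.583, 0.1043], [0.5348, 0.1049]]
stage front [[0.5201, 0.257], [0.488, 0.0475]]
head bottom front [[0.5943, 0.24], [0.5685, 0.0545]]
foot [[0.5422, -0.133], [0.5269, -0.1807], [0.6377, -0.1701]]
rails low/high [[0.5395, -0.1403], [0.5289, -0.1698]] [[0.6236, -0.1734], [0.6134, -0.1998]]
-10.310764231553614
[0.14959067 0.47710146 0.25330001] [[-0.954  0.299  0.   ]
 [ 0.299  0.954 -0.   ]
 [-0.    -0.    -1.   ]]
```

```bash
python3 -m creep '1 -0.96 -0.5 0 0.2; 1 -0.96 -0.5 0 0.2; 1 -0.96 -0.5 0 0.2; 1 -0.96 -0.5 0 0.2; 1 -0.96 -0.5 0 0.2'
cat > w.py <<'E'
import sys; from h import *
# target x y z yaw(of tool y, deg) -> units
o,p,r=tool(); t=np.array([float(v) for v in sys.argv[1:4]]); u=shift(t-p)
ty=r.as_matrix()[:,1]; yaw=np.degrees(np.arctan2(ty[1],ty[0]))
print("p",p.round(4),"yaw",yaw.round(2),"units",u.round(4),"f",np.round(o["ft_force"],2),"grip",o["grip_width"],o["grasp_force"],"t",o["clock"])
if len(sys.argv)>4: print("turn", round(((yaw-float(sys.argv[4])+180)%360-180)/180,4), "q6",o["joint_pos"][5])
E
python3 w.py .495 .130 .2 -1.5
```

```text
clock: 7.68
eef_pos: [0.2649, 0.3621, 0.2535]
tool_rot: [0.45, 0.893, 0.0, -0.0]
ft_force: [-0.4, -0.1, -0.1]
grip_width: 0.0855
grasp_force: 0.0
p [0.2649 0.3621 0.2535] yaw 36.57 units [-2.1566  0.3098  0.3561] f [-0.41 -0.08 -0.1 ] grip 0.08546603751912914 0.0 t 7.675
turn 0.2115 q6 1.8716507712845931
```

```bash
python3 -m creep '1 -1 0.15 0.15 0.21; 1 -1 0.15 0.15 0.21; 1 -1 0.15 0.15 0.21; 1 -1 0.15 0.15 0.21'; python3 w.py .495 .130 .12 -1.5
```

```text
clock: 8.18
eef_pos: [0.3729, 0.2544, 0.2303]
tool_rot: [0.716, 0.698, -0.0, 0.0]
ft_force: [-0.4, 0.3, 0.5]
grip_width: 0.0853
grasp_force: 0.0
p [0.3729 0.2544 0.2303] yaw -1.49 units [-0.8071  0.8356  0.7354] f [-0.45  0.27  0.48] grip 0.08525048695996924 0.0 t 8.175
turn 0.0 q6 2.1956412603257953
```

```bash
python3 -m creep '1 -0.81 0.42 0.37 0; 1 -0.81 0.42 0.37 0; 1 -0.81 0.836 0.735 0; 1 -0.81 0.836 0.735 0; 1 -0.81 0.836 0.735 0; 1 -0.81 0.836 0.735 0'; python3 w.py .495 .130 .072 -1.5
python3 - <<'E'
from h import *
im=camera("side"); cv2.imwrite("pics/s1.png",cv2.resize(im[160:330,120:320],None,fx=4,fy=3.5,interpolation=2)[:,:,::-1])
E
```

```text
clock: 8.93
eef_pos: [0.4943, 0.132, 0.1208]
tool_rot: [0.714, 0.7, -0.0, -0.0]
ft_force: [0.2, 0.1, 0.0]
grip_width: 0.0854
grasp_force: 0.0
p [0.4943 0.132  0.1208] yaw -1.11 units [-0.0131  0.0052  0.3252] f [0.19 0.06 0.05] grip 0.08543107870964309 0.0 t 8.925
turn 0.0021 q6 1.8509958369969026
```

View pics/s1.png

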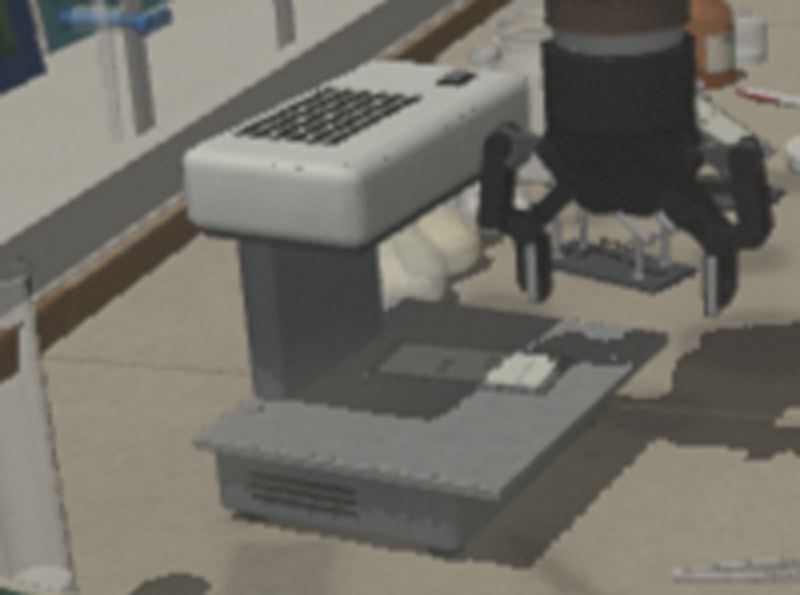

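The gripper hovers over the near end without touching the lamp. The finger knuckle at crop (490,150) is close to the head's front face, so I'll back off 3 mm before going down.

```bash
python3 -m creep '1 -0.01 -0.02 0 0; 1 -0.01 -0.02 0.13 0; 1 -0.01 -0.02 0.24 0; 1 -0.01 -0.02 0.24 0;1 -0.01 -0.02 0.24 0'; python3 w.py .491 .130 .072
```

```text
clock: 9.6
eef_pos: [0.4921, 0.1302, 0.0856]
tool_rot: [0.714, 0.7, 0.001, 0.0]
ft_force: [0.3, -0.7, -0.2]
grip_width: 0.0851
grasp_force: 0.0
p [0.4921 0.1302 0.0856] yaw -1.18 units [-0.0018 -0.0073  0.091 ] f [ 0.29 -0.73 -0.16] grip 0.08509542615876721 0.0 t 9.6
```

```bash
python3 -m creep '1 0 0 0.05 0; 1 0 0 0.05 0; 1 0 0 0.07 0; 1 0 0 0.07 0'; python3 -m creep '1 0 0 0.01 0; 1 0 0 0.01 0';
```

```text
clock: 10.1
eef_pos: [0.4916, 0.1298, 0.0738]
tool_rot: [0.715, 0.7, -0.0, -0.0]
ft_force: [-0.2, -0.8, 0.1]
grip_width: 0.0848
grasp_force: 0.0
clock: 10.35
eef_pos: [0.4918, 0.1299, 0.0725]
tool_rot: [0.715, 0.7, -0.0, -0.0]
ft_force: [-0.3, 0.2, -0.1]
grip_width: 0.0857
grasp_force: 0.0
```

```bash
python3 -m creep '1 0 0 0.01 0; 1 0 0 0.01 0' | grep -E 'eef|ft'; python3 -m creep '1 0 0 0.007 0; 1 0 0 0.007 0' | grep -E 'eef|ft'
```

```text
eef_pos: [0.4924, 0.13, 0.0718]
ft_force: [-1.2, 0.6, 4.3]
eef_pos: [0.493, 0.1302, 0.0717]
ft_force: [-2.3, -1.0, 9.8]
```

```bash
python3 -m creep '1 0 0 -0.005 0; 1 0 -0.04 -0.005 0; 1 0 -0.08 -0.005 0; 1 0 -0.12 -0.005 0; 1 0 -0.16 -0.005 0; 1 0 -0.2 -0.005 0; 1 0 -0.2 -0.005 0' | grep -E 'eef|ft'; python3 - <<'E'
from h import *
im=camera("top"); cv2.imwrite("pics/t2.png",cv2.resize(im[150:250,180:280],None,fx=5.5,fy=5.5,interpolation=3)[:,:,::-1])
for c in("top","side"):
    camera(c); print([(d["at"],d["conf"]) for d in spot_point("plate_near",c)])
E
```

```text
eef_pos: [0.4624, 0.1308, 0.0718]
ft_force: [-0.3, -0.1, 8.0]
[([0.5035, 0.133, 0.0628], 0.84), ([0.4139, -0.058, -0.0034], 0.68)]
[([0.4989, 0.1286, 0.0601], 0.8)]
```

```bash
python3 -m creep '1 0 -0.04 -0.002 0; 1 0 -0.08 -0.003 0; 1 0 -0.12 -0.003 0; 1 0 -0.16 -0.003 0; 1 0 -0.2 -0.003 0; 1 0 -0.24 -0.003 0; 1 0 -0.24 -0.003 0; 1 0 -0.24 -0.003 0' | grep -E 'eef|ft'; python3 - <<'E'
from h import *
for c in("top","side")*2:
    camera(c); print([(d["at"],d["conf"]) for d in spot_point("plate_near",c)])
E
```

```text
eef_pos: [0.4259, 0.1313, 0.0712]
ft_force: [0.4, 0.6, 0.5]
[([0.4728, 0.1334, 0.058], 0.78), ([0.6913, -0.2421, -0.0033], 0.44)]
[([0.4673, 0.1284, 0.0595], 0.8)]
[([0.4741, 0.1342, 0.06], 0.91)]
[([0.4721, 0.1304, 0.0588], 0.86)]
```

```bash
python3 -m creep '1 0 0 -0.1 0; 1 0 0 -0.4 0; 1 0 -0.2 -0.55 0; 1 0 -0.2 -0.55 0; 1 0 -0.2 -0.55 0' | grep -E 'clock|eef|ft'; python3 - <<'E'
from h import *
for c in("top","side")*2:
    camera(c); print([np.round(d["at"],4) for d in spot_point("plate_near",c)[:1]+spot_point("plate",c)[:1]])
im=camera("top"); cv2.imwrite("pics/t3.png",cv2.resize(im[150:270,180:300],None,fx=5,fy=5,interpolation=3)[:,:,::-1])
E
```

```text
clock: 14.0
eef_pos: [0.396, 0.1319, 0.1535]
ft_force: [0.1, 0.6, 0.2]
[array([0.4723, 0.1339, 0.0615]), array([0.5173, 0.1262, 0.0584])]
[array([0.4704, 0.1302, 0.0607]), array([0.5281, 0.1277, 0.0621])]
[array([0.5202, 0.128 , 0.0608])]
[array([0.4698, 0.1299, 0.0626]), array([0.5255, 0.131 , 0.0632])]
```

View pics/t3.png

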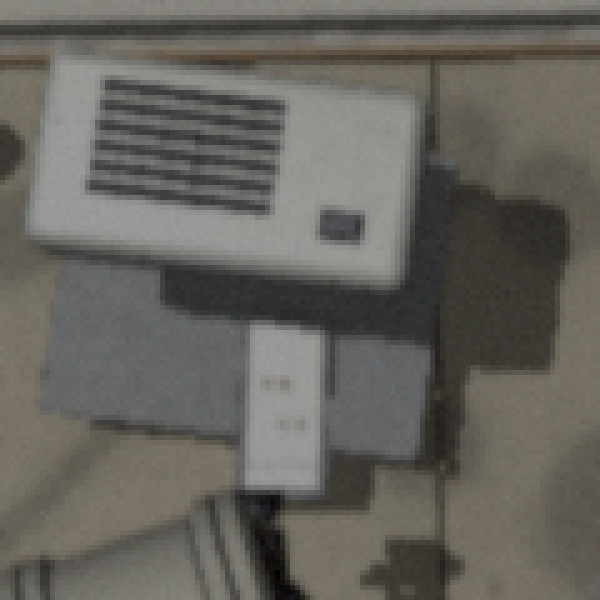

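The plate lies flat, with its near end at crop (240,490)–(322,496) and the stage edge crossing it at about row 435. So roughly a third of it overhangs.

```bash
python3 - <<'E'
from h import *
P=ray("top",np.array([[240,491],[323,497],[250,325],[327,330],[238,432],[330,447]])/5+[180,150],.063)[:,:2]; print(P.round(4))
for a,b in((0,2),(1,3)): d=P[b]-P[a]; print(np.degrees(np.arctan2(d[1],d[0])))
d=P[0]-P[1]; print(np.degrees(np.arctan2(-d[0],d[1])), P[:2].mean(0))
E
python3 w.py .455 .129 .15 87 ;python3 w.py .455 .129 .15 -93
```

```text
[[0.474  0.1496]
 [0.4698 0.1045]
 [0.5649 0.1434]
 [0.5613 0.1012]
 [0.5062 0.1505]
 [0.497  0.1003]]
-3.88794923865884
-2.0292364071695617
-5.266173419786294 [0.47189957 0.1270484 ]
p [0.3959 0.1319 0.1537] yaw -1.21 units [-0.0111  0.3947  0.0244] f [-1.19  0.08  0.66] grip 0.08521029421607937 0.0 t 14.65
turn -0.49 q6 1.9135536428453754
p [0.3959 0.1319 0.1537] yaw -1.21 units [-0.0111  0.3947  0.0244] f [-1.19  0.08  0.66] grip 0.08521029421607937 0.0 t 14.65
turn 0.51 q6 1.9135536428453754
```

```bash
python3 -m creep '1 0 0 0 -0.487; 1 0 0 0 -0.487; 1 0 0 0 -0.487; 1 0 0 0 -0.487; 1 0 0 0 -0.487; 1 0 0.3 0.02 -0.487; 1 0 0.5 0.02 -0.487; 1 0 0.5 0.02 -0.487; 1 0 0.5 0.02 -0.487; 1 0 0.5 0.02 -0.487' | grep -E 'clock|eef|ft';python3 w.py .481 .1285 .061 86.5
```

```text
clock: 15.9
eef_pos: [0.4704, 0.1303, 0.1506]
ft_force: [-1.1, 0.4, 0.6]
p [0.4704 0.1303 0.1506] yaw 86.33 units [-0.0713 -0.0074  0.5976] f [-1.14  0.36  0.62] grip 0.08543154421172286 0.0 t 15.9
turn -0.0009 q6 0.33423204295627257
```

```bash
python3 -m creep '1 -0.071 -0.007 0.2 0; 1 -0.071 -0.007 0.4 0; 1 -0.071 -0.007 0.5 0; 1 -0.071 -0.007 0.598 0; 1 -0.071 -0.007 0.598 0; 1 -0.071 -0.007 0.598 0' | grep -E 'clock|eef|ft';python3 w.py .481 .1285 .061 86.5; python3 - <<'E'
from h import *
im=camera("side"); cv2.imwrite("pics/s2.png",cv2.resize(im[160:330,120:320],None,fx=4,fy=3.5,interpolation=2)[:,:,::-1])
E
```

```text
clock: 16.65
eef_pos: [0.482, 0.1288, 0.0617]
ft_force: [-0.1, 0.4, 0.0]
p [0.482  0.1288 0.0617] yaw 86.44 units [ 0.0064 -0.0024  0.0049] f [-0.13  0.44  0.02] grip 0.08560142547213397 0.0 t 16.65
turn -0.0003 q6 0.3231938750069685
```

View pics/s2.png

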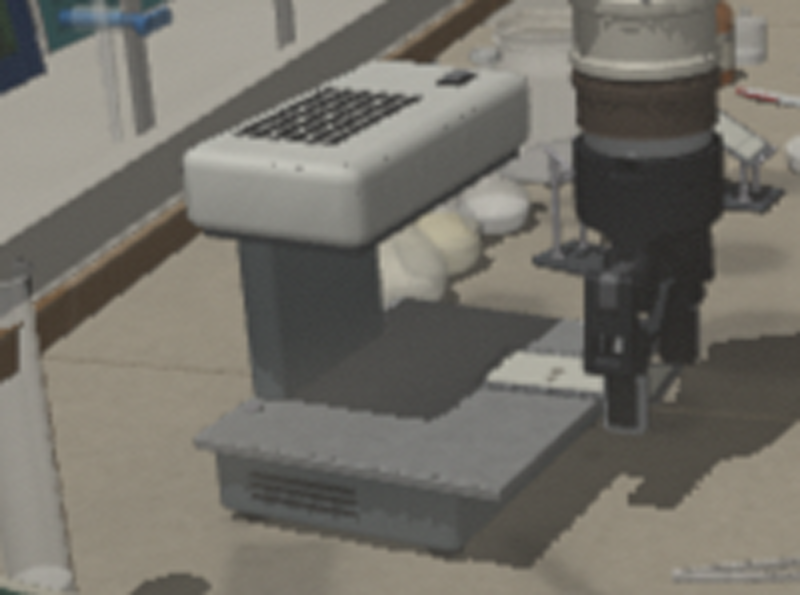

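The fingers straddle the overhanging end, with the left fingertip at crop (627,405) just clear of the stage edge. Closing now.

```bash
python3 -m creep '0 0 0 0 0; 0 0 0 0 0; 0 0 0 0 0; 0 0 0 0 0; 0 0 0 0 0; 0 0 0 0 0'; python3 -m creep '0 0 0 -0.03 0; 0 0 0 -0.06 0; 0 0 0 -0.1 0; 0 0 0 -0.1 0'; python3 - <<'E'
from h import *
for c in("top","side")*2:
    camera(c); print([np.round(d["at"],4) for d in spot_point("plate_near",c)[:1]+spot_point("plate",c)[:1]])
E
```

```text
clock: 17.45
eef_pos: [0.4817, 0.1287, 0.0615]
tool_rot: [0.031, 1.0, 0.0, 0.0]
ft_force: [-0.8, -1.4, 5.7]
grip_width: 0.0478
grasp_force: 60.9
clock: 17.95
eef_pos: [0.4818, 0.1287, 0.0765]
tool_rot: [0.031, 1.0, 0.0, 0.001]
ft_force: [0.1, -0.4, -0.7]
grip_width: 0.0476
grasp_force: 61.5
[array([0.5176, 0.1257, 0.0757])]
[array([0.4674, 0.129 , 0.0731]), array([0.5255, 0.1261, 0.0783])]
[array([0.5205, 0.1274, 0.0723])]
[array([0.469 , 0.1295, 0.0711]), array([ 0.5857, -0.1739,  0.0695])]
```

The plate is gripped at 48 mm and lifted level. Before moving, I'll check the stand pose with a model overlay in both cameras.

```bash
python3 - <<'E'
from h import *
def model(c,yaw):
    a=np.radians(yaw); t=np.radians(35)
    def W(x,y,z): return [c[0]+x*np.cos(a)-y*np.sin(a), c[1]+x*np.sin(a)+y*np.cos(a), z]
    S=lambda s,y,n:W(-.041+s*np.cos(t)-n*np.sin(t), y, .04+s*np.sin(t)+n*np.cos(t))
    L=[[W(x,y,.007) for x,y in((-.052,-.024),(.052,-.024),(.052,.024),(-.052,.024),(-.052,-.024))]]
    for y in(-.014,.014): L.append([S(0,y,.01),S(0,y,0),S(.1,y,0)])
    for y in(-.03,.03): L.append([S(.072,y,0),S(.072,y,.011)])
    return L
outs=[]
for cam,(r0,c0,s) in {"top":(180,320,7),"side":(185,235,6)}.items():
    im=camera(cam)[r0:r0+60,c0:c0+56][:,:,::-1]; s=7
    b=cv2.convertScaleAbs(cv2.resize(im,None,fx=s,fy=s,interpolation=2),alpha=1.5)
    o=b.copy()
    for l in model((.584,-.1705),-22.5):
        q=((proj(cam,np.array(l))-[c0,r0]+.5)*s*16).astype(np.int32)
        cv2.polylines(o,[q],False,(0,255,0),1,16,4)
    outs.append(o if cam=="top" else o)
cv2.imwrite("pics/ov.png",np.hstack(outs))
E
```

```text
(no output)
```

View pics/ov.png

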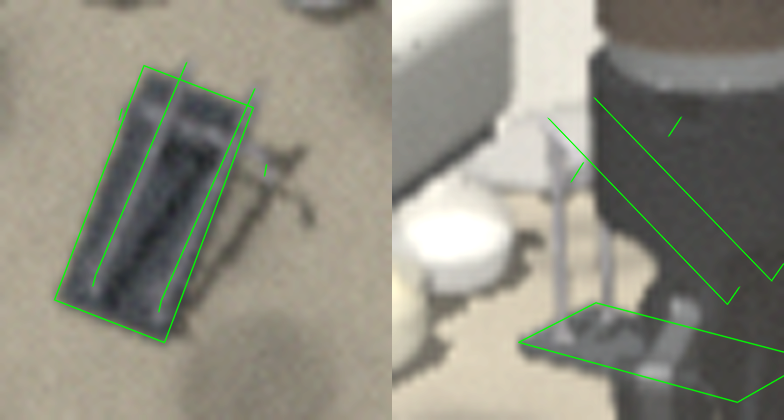

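The left half (top view) shows the modelled foot rectangle fitting to within about 1 px. The right half shows the arm hiding most of the stand. I'll refine the pose numerically from foot colour in the top view.

```bash
python3 - <<'E'
from h import *
from scipy.optimize import minimize
im=np.mean([camera("top").astype(float) for _ in range(4)],0)
r0,c0=180,318
cr=cv2.GaussianBlur(im,(0,0),.5)[r0:r0+60,c0:c0+60]; br=cr[:,:,2]-cr[:,:,0]
bg=np.median(br); lo,hi=bg,np.percentile(br,97); m=np.clip((br-lo)/(hi-lo),0,1)
s=8; M=cv2.resize(m,None,fx=s,fy=s,interpolation=cv2.INTER_CUBIC)
def poly(p,gx,gy):
    a=np.radians(p[2]*100); X=np.array([(-.052-gx,-.024-gy),(.052+gx,-.024-gy),(.052+gx,.024+gy),(-.052-gx,.024+gy)])
    w=np.c_[p[0]+X[:,0]*np.cos(a)-X[:,1]*np.sin(a),p[1]+X[:,0]*np.sin(a)+X[:,1]*np.cos(a),np.full(4,.007)]
    q=((proj("top",w)-[c0,r0]+.5)*s-.5)
    z=np.zeros(M.shape,np.uint8); cv2.fillPoly(z,[(q*16).round().astype(np.int32)],1,shift=4); return z.astype(bool)
def cost(p):
    i=poly(p,0,0); o=poly(p,.008,.008)&~i; return M[o].mean()-M[i].mean()
for st in ((.584,-.1705,-.225),(.587,-.174,-.20),(.582,-.168,-.25)):
    sm=np.array(st)+np.vstack([np.zeros(3),np.diag([.004,.004,.04])])
    r=minimize(cost,st,method="Nelder-Mead",options=dict(initial_simplex=sm)); print(r.x.round(4),r.fun.round(4), M[poly(r.x,0,0)].mean().round(2))
for t,n in [("stand_free",(.586,-.17,0)),("stand_free_foot",(.547,-.152,.04)),("stand_free_prongs",(.6,-.176,.08)),("stand_free_seat",(.586,-.17,.07))]:
    a=pts(t,n,4,("top",)); print(t,a.mean(0).round(4),a.std(0).round(4),len(a))
# sanity: same kind of check of the camera on the TCP-held plate
print(tool()[1])
E
```

```text
[ 0.5834 -0.1719 -0.2213] -0.7411 0.89
[ 0.5831 -0.1722 -0.2211] -0.7411 0.89
[ 0.5828 -0.1718 -0.2188] -0.7418 0.89
stand_free [ 0.5859 -0.1684  0.0017] [0.0012 0.0005 0.0018] 4
stand_free_foot [ 0.5446 -0.1526  0.0419] [0.0011 0.0011 0.0006] 4
stand_free_prongs [ 0.6004 -0.1738  0.0801] [0.0011 0.0006 0.001 ] 3
stand_free_seat [ 0.5839 -0.1689  0.069 ] [0.0013 0.0015 0.002 ] 4
[0.48138395 0.12864508 0.0760184 ]
```

```bash
python3 -m creep '0 0.2 0 0 0; 0 0.45 0 0 0; 0 0.7 0 -0.1 0; 0 0.7 0 -0.4 0; 0 0.7 0 -0.7 0; 0 0.7 -0.2 -0.7 0.03; 0 0.7 -0.5 -0.7 0.06; 0 0.7 -0.8 -0.7 0.1; 0 0.7 -0.98 -0.7 0.103; 0 0.7 -0.98 -0.7 0.103; 0 0.7 -0.98 -0.7 0.103' ; python3 w.py .5557 -.1597 .18 67.8
```

```text
clock: 21.82
eef_pos: [0.3676, -0.0112, 0.1811]
tool_rot: [0.192, 0.981, 0.0, 0.0]
ft_force: [-0.7, 0.2, 0.3]
grip_width: 0.0478
grasp_force: 61.8
p [ 0.3676 -0.0112  0.1811] yaw 67.92 units [-1.5344 -0.4459  0.0068] f [-0.69  0.17  0.34] grip 0.04777607419038169 61.778740882873535 t 21.825
turn 0.0006 q6 0.3546006235445408
```

```bash
python3 -m creep '0 -0.2 -0.15 0 0; 0 -0.45 -0.3 0 0; 0 -0.7 -0.44 0 0; 0 -0.95 -0.446 0 0; 0 -0.95 -0.446 0 0; 0 -0.95 -0.446 0 0' >/dev/null; python3 w.py .5557 -.1597 .14 67.8
```

```text
p [ 0.4739 -0.1259  0.1804] yaw 68.02 units [-0.5907 -0.0048  0.2683] f [-0.24  0.43 -0.74] grip 0.04773614209955455 61.81643486022949 t 22.575
turn 0.0012 q6 0.12392103864191761
```

```bash
python3 -m creep '0 -0.2 0 0 0; 0 -0.4 0 0.1 0; 0 -0.585 0 0.27 0; 0 -0.585 0 0.27 0; 0 -0.585 0 0.27 0; 0 -0.585 0 0.27 0' >/dev/null; python3 w.py .5557 -.1597 .13 67.8; python3 - <<'E'
from h import *
for c in("top","side")*2:
    camera(c); print([np.round(d["at"],4) for d in spot_point("plate_near",c)[:1]+spot_point("plate",c)[:1]])
im=camera("side"); cv2.imwrite("pics/s3.png",cv2.resize(im[130:270,220:360],None,fx=4.2,fy=4.2,interpolation=2)[:,:,::-1])
E
```

```text
p [ 0.5553 -0.1596  0.1419] yaw 67.95 units [-0.0025  0.0003  0.079 ] f [-1.09 -0.58 -0.63] grip 0.04780735349960881 61.83186650276184 t 23.325
turn 0.0008 q6 0.10493311817576895
[array([0.5085, 0.1627, 0.0606]), array([ 0.5577, -0.3318,  0.0706])]
[array([ 0.5549, -0.3299, -0.0046]), array([ 0.5978, -0.1727,  0.142 ])]
[array([0.5084, 0.16  , 0.0614])]
[array([ 0.5445, -0.1573,  0.1397]), array([ 0.5974, -0.1735,  0.1423])]
```

View pics/s3.png

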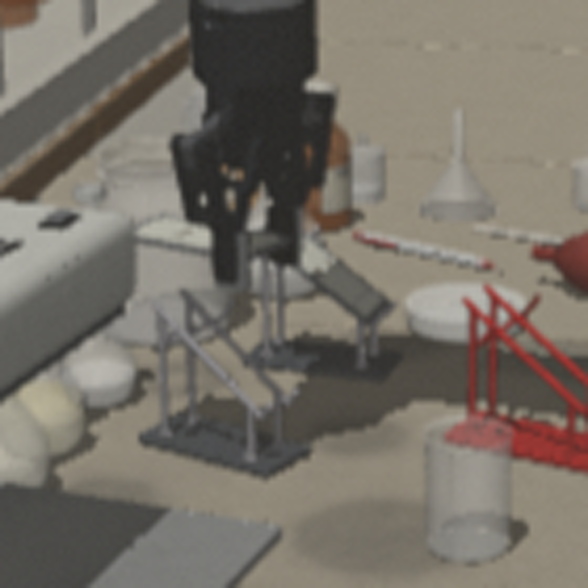

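The plate is held level above the empty stand (rails at crop (160–290, 300–410)), facing the right way, and nothing is touching.

```bash
python3 -m creep '0 0.008 0 0.1 0; 0 0.008 0 0.2 0; 0 0.008 0 0.25 0; 0 0.008 0 0.25 0'|grep -E 'eef|ft';python3 -m creep '0 0 0 0.03 0; 0 0 0 0.03 0'|grep -E 'eef|ft'; python3 -m creep '0 0 0 0.03 0; 0 0 0 0.03 0'|grep -E 'eef|ft';  python3 -m creep '0 0 0 0.02 0; 0 0 0 0.02 0'|grep -E 'eef|ft'
```

```text
eef_pos: [0.5538, -0.1595, 0.1016]
ft_force: [-0.4, -0.2, -0.1]
eef_pos: [0.5547, -0.1598, 0.0986]
ft_force: [0.4, 0.3, -0.4]
eef_pos: [0.5551, -0.1599, 0.0945]
ft_force: [-0.3, 0.5, 2.0]
eef_pos: [0.555, -0.1599, 0.0913]
ft_force: [0.0, 0.1, 3.3]
```

```bash
for i in 1; do python3 -m creep '0 0 0 0.02 0; 0 0 0 0.04 0; 0 0 0 0.04 0'|grep -E 'eef|ft'; python3 -m creep '0 0 0 0.02 0; 0 0 0 0.04 0; 0 0 0 0.04 0'|grep -E 'eef|ft'; done; python3 - <<'E'
from h import *
for _ in range(2):
    camera("side"); print([(np.round(d["at"],4),d["conf"]) for t in("plate_near","plate") for d in spot_point(t,"side")])
E
```

```text
eef_pos: [0.5541, -0.1595, 0.0845]
ft_force: [-0.0, 0.5, 3.6]
eef_pos: [0.5541, -0.1595, 0.0785]
ft_force: [-0.7, 1.3, 2.7]
[(array([ 0.5469, -0.1562,  0.0712]), 0.72), (array([ 0.5951, -0.1732,  0.0898]), 0.54), (array([ 0.5455, -0.1521,  0.0372]), 0.43)]
[(array([ 0.5452, -0.1579,  0.0741]), 0.69), (array([ 0.5954, -0.176 ,  0.092 ]), 0.57)]
```

The plate is pivoting in the fingers as intended, at about 20° now. I'll keep lowering.

```bash
python3 -m creep '0 0 0 0.025 0; 0 0 0 0.05 0; 0 0 0 0.07 0; 0 0 0 0.07 0'|grep -E 'eef|ft'; python3 -m creep '0 0 0 0.025 0; 0 0 0 0.05 0; 0 0 0 0.06 0; 0 0 0 0.06 0'|grep -E 'eef|ft';  python3 -m creep '0 0 0 0.02 0; 0 0 0 0.03 0; 0 0 0 0.03 0'|grep -E 'eef|ft'; python3 - <<'E'
from h import *
for _ in range(3):
    camera("side"); print([(np.round(d["at"],4),d["conf"]) for t in("plate_near","plate") for d in spot_point(t,"side") if d["at"][1]<0])
E
```

```text
eef_pos: [0.5541, -0.1596, 0.068]
ft_force: [-1.6, 0.3, 3.5]
eef_pos: [0.5541, -0.1595, 0.059]
ft_force: [-2.1, 0.8, 2.9]
eef_pos: [0.5544, -0.1596, 0.0549]
ft_force: [-2.4, 0.7, 4.1]
[(array([ 0.5492, -0.1575,  0.045 ]), 0.65), (array([ 0.5563, -0.3275, -0.0042]), 0.41), (array([ 5.830e-01, -1.712e-01, -5.000e-04]), 0.73), (array([ 0.5931, -0.1755,  0.078 ]), 0.45)]
[(array([ 0.5465, -0.1587,  0.0487]), 0.62), (array([ 0.5919, -0.1705,  0.0771]), 0.54)]
[(array([ 0.5452, -0.1583,  0.047 ]), 0.55), (array([ 0.6855, -0.2379,  0.0024]), 0.22), (array([ 0.5934, -0.1723,  0.0767]), 0.59), (array([ 0.4093, -0.0584, -0.0012]), 0.25)]
```

```bash
python3 -m creep '0 0.006 0 0.01 0; 0 0.012 0 0.02 0; 0 0.012 0 0.02 0'|grep -E 'eef|ft'; python3 -m creep '0 0 0 0.01 0; 0 0 0 0.01 0;0 0 0 0.01 0'|grep -E 'eef|ft'; python3 -m creep '0 0 0 0.01 0; 0 0 0 0.01 0;0 0 0 0.01 0'|grep -E 'eef|ft'; python3 - <<'E'
from h import *
a=[]
for _ in range(4):
    camera("side"); a.append([[d["at"] for d in spot_point(t,"side") if d["at"][1]<0 and d["at"][2]>.03 and np.linalg.norm(np.array(d["at"])[:2]-[.57,-.165])<.04][:1] for t in("plate_near","plate")])
print(a)
E
```

```text
eef_pos: [0.5527, -0.159, 0.0518]
ft_force: [-1.4, 0.2, 2.5]
eef_pos: [0.5528, -0.159, 0.0504]
ft_force: [-2.0, 0.5, 2.9]
eef_pos: [0.5528, -0.159, 0.0489]
ft_force: [-0.6, 1.5, 2.8]
[[[[0.5461, -0.156, 0.0416]], [[0.5901, -0.171, 0.0741]]], [[[0.5465, -0.1564, 0.0377]], [[0.5902, -0.1714, 0.0734]]], [[[0.5438, -0.159, 0.0404]], [[0.5939, -0.1754, 0.0795]]], [[[0.5455, -0.1563, 0.0405]], [[0.5895, -0.1733, 0.0764]]]]
```

```bash
python3 -m creep '0 0 0 0.007 0; 0 0 0 0.007 0;0 0 0 0.007 0'|grep -E 'eef|ft'; python3 -m creep '0 0 0 0.007 0; 0 0 0 0.007 0;0 0 0 0.007 0'|grep -E 'eef|ft'
```

```text
eef_pos: [0.553, -0.1591, 0.0484]
ft_force: [-3.1, 1.5, 5.5]
eef_pos: [0.5531, -0.1591, 0.0482]
ft_force: [-5.1, 1.2, 10.8]
```

```bash
python3 -m creep '0 0 0 -0.005 0; 0.6 0 0 -0.005 0; 0.65 0 0 -0.005 0; 0.9 0 0 -0.005 0; 0.9 0 0 -0.005 0; 0.9 0 0 -0.005 0;0.9 0 0 -0.005 0'; python3 -m creep '0.9 0 0 -0.1 0; 0.9 0 0 -0.3 0; 0.9 0 0 -0.6 0; 0.9 0.3 0 -0.9 0; 0.9 0.8 0 -0.95 0; 0.9 0.8 0 -0.95 0;0.9 0.8 0 -0.95 0'; python3 - <<'E'
from h import *
for t,n in [("plate",(.586,-.17,.07)),("plate_near",(.546,-.155,.041))]:
    a=pts(t,n,3); print(t,a.mean(0).round(4),a.std(0).round(4),len(a))
a=camera("side")[150:260,220:330]; b=camera("top")[175:245,310:380]
cv2.imwrite("pics/fin.png",np.hstack([cv2.resize(a,(400,400)),cv2.resize(b,(400,400))])[:,:,::-1])
E
```

```text
clock: 31.45
eef_pos: [0.5529, -0.159, 0.0477]
tool_rot: [0.192, 0.981, -0.0, 0.0]
ft_force: [-0.3, 0.3, -0.3]
grip_width: 0.0768
grasp_force: 0.0
clock: 32.33
eef_pos: [0.4418, -0.1139, 0.1915]
tool_rot: [0.191, 0.982, -0.0, 0.001]
ft_force: [0.5, -0.0, -0.1]
grip_width: 0.0767
grasp_force: 0.0
plate [ 0.5833 -0.171   0.0687] [0.0042 0.0012 0.0013] 6
plate_near [ 0.5433 -0.1538  0.0398] [0.0018 0.0026 0.0017] 6
```

View pics/fin.png

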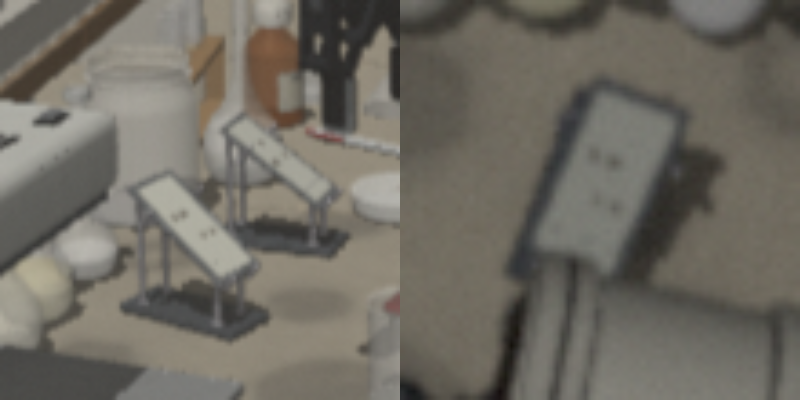

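The plate lies on the empty stand, white face up and parallel to the rails. Its centre measures (0.583, -0.171, 0.069), which is at the seat point, and the arm is clear.

```bash
python3 -c "
from workcell import ticket; print(ticket.job_done())"
```

```text
the job is handed in; nothing more can be done
None
```

The plate was drawn out, picked up and laid on the empty sloped stand, white face up with its lower end at the foot hooks. Its measured centre matched the seat point to within about 4 mm. The robot was clear of everything when I handed the job in at about 33 s; no verdict was returned.

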